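# Load a label roll and press home its snap cap

## Task

Put the white label roll over the spindle of the bench stand so that it lies flat on the stand's platter, and let go of it. Then take the snap cap, press it straight down onto the stud at the top of the spindle until it clicks past the sprung catches, and keep pressing: finish while still pressing the cap down firmly enough that the spring washer under it stays squeezed about halfway or more. Leave everything else on the table where it is.

Things in the scene. Friction and masses are not known exactly. Their poses are not given: they have to be found in the camera images.
- stand: Bench stand fixed to the table: grey square base plate 110x110x6 mm, round aluminium platter 72 mm across with its top 12 mm above the table, upright aluminium hub 31 mm in diameter (chamfered) up to 50 mm, then a thinner steel stud up to 78 mm. Hub and stud are the spindle. Origin: centre of the underside, on the spindle axis at table height; z up.
- stud_tip (a point): Top of the steel stud, on the spindle axis, 78 mm above the table. The stud is 14 mm in diameter, its last 9 mm taper to 7 mm.
- stud_catches (a point): Point on the spindle axis 64 mm above the table, level with the crests of four sprung steel catches that slope out of the stud to 23 mm across and give way inward when pushed.
- washer (a joint): Dark steel spring washer 30 mm across, lying on the hub round the foot of the stud: 0 when free (top 56 mm above the table), grows as it is pressed down, to 0.004 m at its stop. About 1.5 N to start moving, 7.5 N at 2 mm, 13.5 N at 4 mm.
- roll: White paper label roll on a brown cardboard core, standing on its end face: outside diameter 60 mm, through bore 36 mm, height 36 mm, about 0.12 kg. Origin: centre of the underside; z along its axis, up.
- cap: Grey plastic snap cap, open end down: flange 46 mm in diameter and 5 mm high, above it a ribbed round body 37 mm in diameter, closed on top, 34.5 mm high in all, 0.05 kg. A bead 3 mm inside the mouth leaves an 18 mm opening; above it the bore is 27 mm. Origin: centre of the open lower rim; z along the axis to the closed top.
- cap_top (a point): Centre of the cap's flat closed top. Pressed on the stud, the bead meets the catches with the cap's rim about 67 mm above the table; the push rises to about 10 to 15 N, then it clicks down as the rim passes 61 mm. At 56 mm the rim meets the spring washer, which is to stay squeezed at least 1.5 mm (rim 54.5 mm or lower; stop at 52 mm).
- dropper_bottle: Bystander, to be left where it is: amber dropper bottle, 33 mm across, 102 mm high. Origin: centre of the underside.
- black_tape: Bystander, to be left where it is: small solid-looking roll of black tape, 60 mm across, 19 mm high. Origin: centre of the underside.
- calculator: Bystander, to be left where it is: flat calculator 112x66x15 mm. Origin: centre of the underside.
- tape_roll: Bystander, to be left where it is: large roll of brown packing tape, 96 mm across, 48 mm high. Origin: centre of the underside.
- thermo_logger: Bystander, to be left where it is: white temperature logger 56x95x20 mm. Origin: centre of the underside.
- paper_carton: Big open cardboard carton that stands fixed on the table behind the work, 300 (x) by 280 (y) mm and up to 300 mm high: keep the arm clear of it. The centre of its floor lies 28 mm along x and 65 mm along y of its own frame from its origin.
There are look-alikes about, which are no part of the job. What is shaped like the roll but black is not meant. What is shaped like the cap but yellow is not meant.

How it is judged (in metres and radians):
On the way, in this order (a step that is already met when the one before it is completed fails the run):
1. the label roll lies flat on the platter, round the spindle, and is let go (horizontal distance between roll and stand below 0.005 m and z of roll in the frame of stand below 0.015 m and angle between roll's own z axis and vertical below 0.1 rad and contact force between the fingers and roll below 0.3 N), for 0.2 s.
2. the cap has clicked past the catches of the stud, over the mounted roll (horizontal distance between cap and stand below 0.0035 m and angle between each of cap, roll's own z axis and vertical below 0.1 rad and horizontal distance between roll and stand below 0.005 m and z of roll in the frame of stand below 0.015 m and z of cap in the frame of stand below 0.0575 m), for 0.1 s.
At the end, for the whole second after the job is handed in: Roll on the spindle (axis within 5 mm, underside under 15 mm, upright within 0.1 rad), untouched; cap on the stud (axis within 3.5 mm, upright within 0.1 rad, rim under 55.3 mm) at rest and still pressed by the fingers, spring washer squeezed more than 1.5 mm (all of step 1 and horizontal distance between cap and stand below 0.0035 m and angle between cap's own z axis and vertical below 0.1 rad and value of joint washer above 0.0015 m and z of cap in the frame of stand below 0.0553 m and contact force between the fingers and cap above 1 N and linear speed of cap below 0.02 m/s); the arm keeps its last pose, push and grip.
It fails at once if something else on the table was moved by more than 30 mm (distance of any of dropper_bottle, black_tape, calculator, tape_roll, thermo_logger from where it was at the start of the episode above 0.03 m).
It also fails if it takes over 70 s, if anything falls off the work surface, if the arm or the gripper's body presses on something with over 40 N, if the wrist force passes 120 N, or if a joint passes its speed limit or range.

## Robot

A 6-joint arm with a two-finger parallel gripper is mounted at the origin on a cart in front of the work surface, level with it; the furniture and walls round the work are solid. World frame = base frame: x ahead of the robot, y to its left, z up, the work surface at z = 0. Lengths are in mm, angles in degrees, forces in N, time in s.
With the tool pointing down it reaches from about 350 to 850 mm from the base axis. Payload 8.1 kg.
Tool frame: the origin (TCP) lies at the very end of the fingers, on their centre line; the grasp point (between the pads) lies 19 mm behind it; z points along the fingers, y is the line along which they close (so a half turn about z gives the same grasp; the last joint's range is limited). The gripper opens to 85 mm and grips with 20 to 120 N. Pads are 22 mm wide; open, the fingers measure 114 mm over their backs; the gripper's body (76 mm by 85 mm) begins 54 mm behind the grasp point. The pads swing forward as they close: fully open they stand 13 mm farther back than shut.
Start: joints at [-71.242, 7.471, 85.268, -0, 87.261, -4.893], TCP at [240.725, -549.597, 231.292] pointing down, gripper open.
Joint ranges: [-169.43, 169.43], [-51.17, 129.36], [1.28, 143.12], [-76.62, 256.62], [0, 156.53], [-152.29, 152.29]. Speed limits (degrees/s): [136.94, 136.94, 159.86, 180, 180, 180].

## Interface

Orientations are given as [roll, pitch, yaw] about the fixed x, y, z axes, in that order (R = Rz(yaw) Ry(pitch) Rx(roll)).
In Python, from bench import sense, eyes, job, models gives the robot as it stands. The module is installed in compiled form; this text tells all that it offers.
- The arm moves only by the tool apply_moves, never from a script. Its argument "rows" is a list of rows, each a list of 6 numbers: the shift along the tool's x, y, z in mm, then the turn, a rotation vector about the tool's x, y, z in rad. In form: [[dx, dy, dz, rx, ry, rz], ...]. A call has exactly 5 rows; each row shifts and turns the commanded pose from where the row before left it, along the tool's axes as they then stand; what a row does not reach is not made up. A row lasts 1/8 s, in which the tool goes at most 62.5 mm and 10.7 degrees, less where a joint would pass 70% of its speed; a pose out of reach is approached as far as the arm can. A call is refused whole if a number of a shift passes 62.5 or a number of a turn 0.188, either way. A call with a gripper value outside its range is refused whole. "fingers" is the finger opening in mm, from 0 to 85.4, set as the call begins (left out, the last holds). The fingers move at their own pace and stop on an object; "grip_force" is the grip in N (left out, the last holds). Time passes only in rows, so rows that do not move let the fingers close, or fill a call up. It gives the time, the measured TCP pose, the force, the opening and the grip force at its end, in the units of the state.
- sense(): the state, without advancing time (a new reading comes with each control period).
- eyes.snapshot(name): name is "scene" or "top"; returns (picture, depth): 420x560x3 uint8, red, green, blue; 420x560 float32, mm along the optical axis (not along the pixel's ray), 0 where there is no reading.
- eyes.get_calibration(name): a dict with "intrinsics" (3x3 intrinsics, pixels), "R" (3x3) and "t" (3): a world point X has camera coordinates R X + t. Camera axes: x right, y down, z forward; pixel columns grow to the right and rows downward; lengths in mm; the calibration is good to about 2 mm. A picture is of the moment at which its call begins. get_calibration takes no time and is no camera call.
- job.hand_in(): hands the job in; it is judged then, once.
Trained networks look in the newest picture that a camera, given by its name, has taken for a name from the list of things; names that differ only in an ending like _2 or _b are one class to them, and where a whole thing is asked for, a point or a joint stands for the part that bears it (a point fixed in the world has none). Each returns a list of dicts, best first, with "confidence" (0 to 1); they miss things now and then, are a little off and sometimes report something else, mostly with a low value. They report only what shows in the picture. A call takes as long as a camera call. They do not tell look-alikes from the thing itself.
- models.boxes_of(name, camera): "xyz" ([x, y, z] in mm, in world coordinates, good to about 4 mm: the middle of the surface that is visible of it).
- models.cut_out(name, camera): "pixels" (420x560 bool, what is visible of it).
- models.place_of(name, camera): "xyz" ([x, y, z] in mm, in world coordinates, good to about 4 mm: a listed point, or the origin of a listed thing).
The state is a dict: "time": time; "joint_pos": joint angles; "qd": joint speeds; "joint_efforts": joint torques, N m; "tool_pos": TCP position; "tcp_rot": TCP orientation; "ft_force": force on the tool from outside, world axes, zero at the start; "wrist_torque": the same for the moment, N m; "finger_gap": finger opening in mm; "grip_force": force on a finger pad.
Only numpy, scipy, OpenCV 4.12 (cv2) and the standard library are available. Lean on these libraries where they do the work, as an engineer would, in place of code of your own. Each camera call takes 0.05 s, during which the arm holds its last target. There are 200 camera calls.

## Working session

There is one attempt and no reset: what is moved stays moved. The work goes in short steps, Python scripts to look and compute and a tool call to move; the robot and the scene stay as the last step left them, time stands still between calls to the robot, and variables do not carry over. Pictures are saved under pics/ and viewed, at most 10 in all, crops included, and the job is handed in when it is done.

Besides the shell and the picture viewer there is one more tool, called after "Emit:" in YAML: its name, and indented under it one key for each argument. apply_moves: Moves the arm, as the interface text tells. Its arguments: {"type":"object","properties":{"rows":{"type":"array"},"fingers":{"type":"number"},"grip_force":{"type":"number"}},"required":["rows"]}

```bash
mkdir -p pics; python3 - <<'E'
from bench import sense,eyes,models
import cv2,numpy as np
print(sense())
for n in("scene","top"):
    im,d=eyes.snapshot(n); cv2.imwrite(f"pics/{n}1.png",im[:,:,::-1]); np.save(f"{n}_d.npy",d);np.save(f"{n}_im.npy",im)
    c=eyes.get_calibration(n);print(n,np.round(-c["R"].T@c["t"]),np.round(c["R"],2).tolist())
    for t in("stand","stud_tip","roll","cap","cap_top"):
        print(t,[(np.round(x["xyz"]),round(x["confidence"],2)) for x in models.place_of(t,n)])
E
```

```text
{'time': 0.0, 'joint_pos': array([-7.12419258e+01,  7.51477152e+00,  8.53305940e+01,  2.79149022e-05,
        8.72618839e+01, -4.89184075e+00]), 'qd': array([ 0.01295093,  0.09079489,  0.01156799, -0.01105711, -0.04338448,
       -0.03204812]), 'joint_efforts': array([ 2.00475342e-04, -5.69391525e+01, -5.00554132e+01, -2.15506711e-04,
        1.42918172e-02, -6.34330536e-05]), 'tool_pos': array([ 240.53963419, -549.06103195,  230.23534785]), 'tcp_rot': array([-1.79893144e+02, -9.17346615e-03,  2.36499051e+01]), 'ft_force': array([-0.61345414, -0.42619265,  0.55551746]), 'wrist_torque': array([-0.03864144,  0.02985387,  0.01059599]), 'grip_force': 0.0, 'finger_gap': 85.43627478675552}
scene [-138.  800.  776.] [[-0.78, -0.63, 0.01], [-0.32, 0.39, -0.86], [0.54, -0.68, -0.5]]
stand [(array([431., -41.,   3.]), 0.65)]
stud_tip [(array([426., -48.,  79.]), 0.97)]
roll [(array([ 525., -242.,   -0.]), 0.59), (array([ 421., -193.,   -1.]), 0.52)]
cap [(array([514., 229.,   1.]), 0.63), (array([ 527., -242.,   -3.]), 0.63), (array([428., 250.,  -2.]), 0.55)]
cap_top [(array([511., 225.,  35.]), 0.77), (array([426., 251.,  36.]), 0.77)]
top [ 462. -121. 1432.] [[-0.02, -1.0, 0.0], [-0.99, 0.02, -0.1], [0.1, -0.0, -0.99]]
stand [(array([428., -43.,   3.]), 0.68)]
stud_tip [(array([429., -43.,  72.]), 0.8), (array([509., 224.,  -1.]), 0.15)]
roll [(array([ 529., -247.,   -1.]), 0.67), (array([ 426., -300.,   -3.]), 0.65), (array([ 427., -196.,   -1.]), 0.55), (array([429., -41.,  76.]), 0.22)]
cap [(array([506., 226.,  -2.]), 0.74), (array([425., 252.,  -0.]), 0.43)]
cap_top [(array([427., -45.,  65.]), 0.72), (array([511., 226.,  35.]), 0.6), (array([423., 250.,  32.]), 0.51), (array([ 533., -244.,    5.]), 0.41)]
```

View pics/scene1.png

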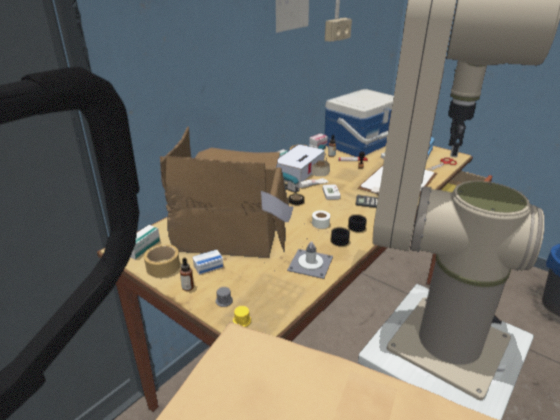

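View pics/top1.png

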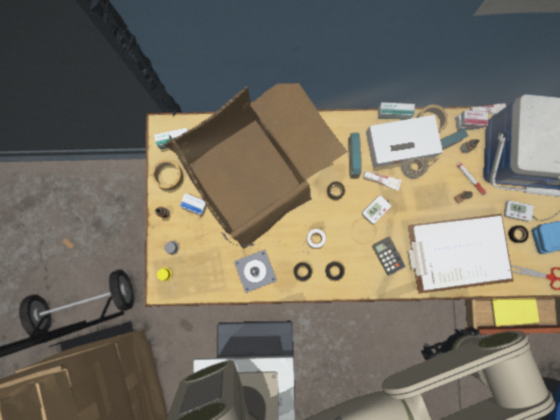

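The white roll is at about px (316,239) in the top view. The grey cap is at (172,247) and the stand at (255,270); the black and yellow look-alikes are nearby. Next I refine these with the depth data.

```bash
cat > h.py <<'E'
import numpy as np
from scipy.optimize import least_squares
from bench import eyes,sense
def cloud(n,im=None,d=None):
    if d is None: im,d=eyes.snapshot(n)
    c=eyes.get_calibration(n);K=c["intrinsics"]
    v,u=np.nonzero(d>0);z=d[v,u]
    P=np.stack([(u-K[0,2])/K[0,0]*z,(v-K[1,2])/K[1,1]*z,z],1)
    return (P-c["t"])@c["R"],im[v,u].astype(int)
def near(P,C,c,r,z0,z1):
    m=(np.hypot(P[:,0]-c[0],P[:,1]-c[1])<r)&(P[:,2]>z0)&(P[:,2]<z1);return P[m],C[m]
def mid(Q):return np.round([(Q[:,i].min()+Q[:,i].max())/2 for i in(0,1)]+[len(Q)],1),np.round(Q.mean(0),1),np.round(np.ptp(Q,0),1)
E
python3 - <<'E'
from h import *
for n in("scene","top"):
    P,C=cloud(n,np.load(n+"_im.npy"),np.load(n+"_d.npy"))
    print(n)
    for nm,c,r,a,b in(("roll",(527,-244),45,28,45),("cap",(509,226),35,28,42),("capall",(509,226),35,8,42),("plat",(429,-43),45,9,20),("hubtop",(429,-43),25,44,60),("stud",(429,-43),25,60,90),("base",(429,-43),90,3,9),("studall",(429,-43),25,20,90)):
        Q,_=near(P,C,c,r,a,b)
        if len(Q): print(nm,*mid(Q),Q[:,2].max().round(1))
    if n=="top":
        for y in range(-150,280,30):
            m=(abs(P[:,1]-y)<15)&(P[:,2]>90)&(P[:,0]>350)&(P[:,2]<400)
            if m.any():
                q=P[m];i=q[:,0].argmin();print(y,q[i].round())
E
```

```text
scene
roll [ 530.9 -241.1  148. ] [ 528.1 -237.2   35.3] [59.9 63.7 13. ] 41.1
cap [509.4 231.4 134. ] [508.1 232.6  34.6] [36.1 34.9 10.4] 38.5
capall [509. 232. 216.] [505.1 234.9  28.1] [36.8 36.1 30.4] 38.5
plat [427.7 -41.4 250. ] [424.2 -33.6  13. ] [83.7 83.  10.7] 19.7
hubtop [427.7 -37.5  65. ] [424.9 -33.7  53.4] [31.5 27.7 13.1] 59.0
stud [427.  -39.5  40. ] [426.6 -38.   70.1] [21.2 15.2 19.8] 79.8
base [429.  -40.8 556. ] [421.9 -33.2   6.3] [174.1 169.3   6. ] 9.0
studall [427.7 -36.7 173. ] [424.1 -34.1  48.8] [31.5 29.3 59.6] 79.8
top
roll [ 529.1 -244.5  176. ] [ 529.8 -245.    37. ] [57.9 58.5 16.2] 44.6
cap [511.4 224.7 105. ] [511.7 225.4  35.4] [32.3 34.4 12.1] 40.9
capall [512.1 231.3 128. ] [511.4 224.1  31.3] [39.3 53.8 32.9] 40.9
plat [429.3 -42.1 345. ] [428.8 -44.1  13.2] [87.1 84.8 11. ] 20.0
hubtop [430.2 -45.5  48. ] [428.8 -46.3  55.4] [27.9 28.6 15.5] 59.7
stud [430.4 -43.2  28. ] [430.1 -44.7  71.7] [21.6 22.3 20.2] 80.6
base [429.6 -43.  828. ] [430.  -43.7   5.8] [178.  179.7   6. ] 9.0
studall [431.7 -45.5  79. ] [429.7 -45.7  60.1] [31.  28.6 60. ] 80.6
-150 [ 602. -136.   99.]
-120 [ 579. -108.   90.]
-90 [560. -77. 104.]
-60 [507. -49. 167.]
-30 [507. -16. 187.]
0 [507. -13. 188.]
30 [518.  17. 204.]
60 [583.  47. 301.]
90 [630.  77.  97.]
120 [673. 114. 145.]
150 [711. 139. 139.]
180 [774. 171. 310.]
210 [956. 224. 306.]
240 [621. 247.  98.]
270 [625. 257.  97.]
```

Emit:
apply_moves:
  rows:
    - [0,0,0,0,0,0.1376]
    - [0,0,0,0,0,0.1376]
    - [0,0,0,0,0,0.1376]
    - [0,0,0,0,0,0]
    - [0,0,0,0,0,0]
  fingers: 85

```text
time: 1.23
tool_pos: [240.7, -549.6, 231.3]
tcp_rot: [180.0, 0.0, 0.2]
ft_force: [0.4, -0.7, 0.1]
finger_gap: 85.2
grip_force: 0.0
```

Emit:
apply_moves:
  rows:
    - [28.9,-30.7,12,0,0,0.003]
    - [28.9,-30.7,12,0,0,0]
    - [28.9,-30.7,12,0,0,0]
    - [28.9,-30.7,12,0,0,0]
    - [28.9,-30.7,12,0,0,0]

```text
time: 1.85
tool_pos: [386.4, -395.4, 171.1]
tcp_rot: [180.0, -0.0, -0.0]
ft_force: [0.2, -0.5, -0.2]
finger_gap: 84.9
grip_force: 0.0
```

Emit:
apply_moves:
  rows:
    - [28.9,-30.7,14,0,0,0]
    - [28.9,-30.7,14,0,0,0]
    - [28.9,-30.7,14,0,0,0]
    - [28.9,-30.7,14,0,0,0]
    - [28.9,-30.7,14,0,0,0]

```text
time: 2.48
tool_pos: [531.5, -242.4, 101.0]
tcp_rot: [180.0, -0.0, -0.0]
ft_force: [-0.4, -0.5, 0.6]
finger_gap: 85.0
grip_force: 0.0
```

Emit:
apply_moves:
  rows:
    - [0,0,10,0,0,0]
    - [0,0,10,0,0,0]
    - [0,0,0,0,0,0]
    - [0,0,0,0,0,0]
    - [0,0,0,0,0,0]

```text
time: 3.1
tool_pos: [530.6, -244.2, 82.1]
tcp_rot: [180.0, -0.1, -0.2]
ft_force: [-0.4, -0.5, -0.6]
finger_gap: 85.1
grip_force: 0.0
```

```bash
python3 - <<'E'
from h import *
import cv2
for n in("scene","top"):
    im,d=eyes.snapshot(n);P,C=cloud(n,im,d)
    for a,b in((28,45),(5,28),(60,72)):
        Q,c=near(P,C,(529.5,-242.5),60,a,b); 
        if len(Q):print(n,a,*mid(Q))
    c=eyes.get_calibration(n);K=c["intrinsics"];p=K@(c["R"]@np.array([529.5,-242.5,50])+c["t"]);u,v=(p[:2]/p[2]).astype(int)
    k=im[max(v-50,0):v+50,u-60:u+60,::-1];k=cv2.resize(k,(400,333),interpolation=3);cv2.imwrite(f"pics/{n}2.png",k)
a=cv2.imread("pics/scene2.png");b=cv2.imread("pics/top2.png");cv2.imwrite("pics/c2.png",np.hstack([a,b]))
E
```

```text
scene 28 [ 529.2 -240.4  146. ] [ 528.  -237.5   35.1] [60.  61.6 12.8]
scene 5 [ 518.9 -230.2  130. ] [ 521.6 -228.3   17.2] [63.9 63.5 23. ]
top 28 [ 509.8 -229.4   18. ] [ 509.7 -229.1   35.9] [13.5 21.7  9.7]
top 5 [ 494.7 -237.7   30. ] [ 496.5 -231.2   10.3] [40.3 82.  19.8]
```

View pics/c2.png

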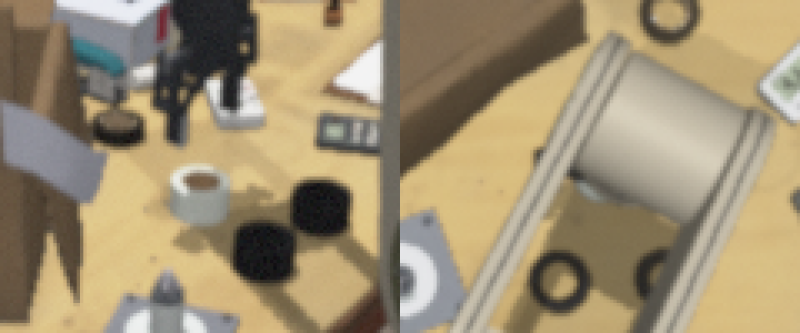

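The scene crop shows the open fingers centred above the white roll (200,190), with the black look-alikes at (265,250) and (320,205). Descend and grip.

Emit:
apply_moves:
  rows:
    - [0,0,20,0,0,0]
    - [0,0,20,0,0,0]
    - [0,0,18,0,0,0]
    - [0,0,10,0,0,0]
    - [0,0,5,0,0,0]

```text
time: 3.82
tool_pos: [530.1, -243.1, 7.1]
tcp_rot: [-180.0, 0.1, -0.2]
ft_force: [0.0, -0.2, 0.3]
finger_gap: 85.0
grip_force: 0.0
```

Emit:
apply_moves:
  rows:
    - [0,0,0,0,0,0]
    - [0,0,0,0,0,0]
    - [0,0,0,0,0,0]
    - [0,0,0,0,0,0]
    - [0,0,0,0,0,0]
  fingers: 45
  grip_force: 30

```text
time: 4.45
tool_pos: [531.2, -243.7, 9.2]
tcp_rot: [180.0, -0.1, -0.2]
ft_force: [-0.1, 0.8, 5.8]
finger_gap: 58.9
grip_force: 32.9
```

Emit:
apply_moves:
  rows:
    - [0,0,0,0,0,0]
    - [0,0,0,0,0,0]
    - [0,0,0,0,0,0]
    - [0,0,0,0,0,0]
    - [0,0,0,0,0,0]

```text
time: 5.08
tool_pos: [531.2, -243.8, 9.2]
tcp_rot: [180.0, -0.1, -0.2]
ft_force: [-0.7, 0.5, 5.6]
finger_gap: 59.1
grip_force: 32.9
```

Emit:
apply_moves:
  rows:
    - [0,0,-10,0,0,0]
    - [0,0,-25,0,0,0]
    - [0,0,-30,0,0,0]
    - [0,0,-30,0,0,0]
    - [0,0,-25,0,0,0]

```text
time: 5.7
tool_pos: [530.4, -243.3, 129.7]
tcp_rot: [180.0, -0.0, -0.2]
ft_force: [0.3, 0.0, -1.8]
finger_gap: 58.9
grip_force: 32.7
```

Emit:
apply_moves:
  rows:
    - [-20,-10,0,0,0,0]
    - [-30,-20,0,0,0,0]
    - [-30,-25,0,0,0,0]
    - [-20,-35,0,0,0,0]
    - [0,-35,0,0,0,0]

```text
time: 6.32
tool_pos: [429.3, -117.1, 128.1]
tcp_rot: [-180.0, 0.1, -0.3]
ft_force: [1.1, 0.3, -1.7]
finger_gap: 58.9
grip_force: 32.7
```

Emit:
apply_moves:
  rows:
    - [0,-30,0,0,0,0]
    - [0,-20,0,0,0,0]
    - [0,0,0,0,0,0]
    - [0,0,0,0,0,0]
    - [0,0,0,0,0,0]

```text
time: 6.95
tool_pos: [431.0, -68.8, 128.3]
tcp_rot: [180.0, 0.0, -0.2]
ft_force: [-1.1, 0.6, -0.8]
finger_gap: 58.8
grip_force: 32.7
```

```bash
python3 - <<'E'
from h import *
import cv2
s=sense();print(s["tool_pos"],s["tcp_rot"],s["ft_force"],s["finger_gap"])
for n in("scene","top"):
    im,d=eyes.snapshot(n);P,C=cloud(n,im,d)
    Q,c=near(P,C,(430,-68),60,110,160); m=c.min(1)>130
    if m.any():print(n,*mid(Q[m]))
    c=eyes.get_calibration(n);K=c["intrinsics"];p=K@(c["R"]@np.array([429,-60,100])+c["t"]);u,v=(p[:2]/p[2]).astype(int)
    k=im[max(v-50,0):v+50,u-60:u+60,::-1];k=cv2.resize(k,(400,333),interpolation=3);cv2.imwrite(f"pics/{n}3.png",k)
a=cv2.imread("pics/scene3.png");b=cv2.imread("pics/top3.png");cv2.imwrite("pics/c3.png",np.hstack([a,b]))
E
```

```text
[431.04158426 -68.77939419 128.32645532] [ 1.79989102e+02  6.51549430e-03 -2.22514897e-01] [-1.14507639  0.55812424 -0.76785901] 58.78192876685038
scene [422.3 -64.5 189. ] [410.7 -55.7 142.3] [48.  53.8 38.7]
```

View pics/c3.png

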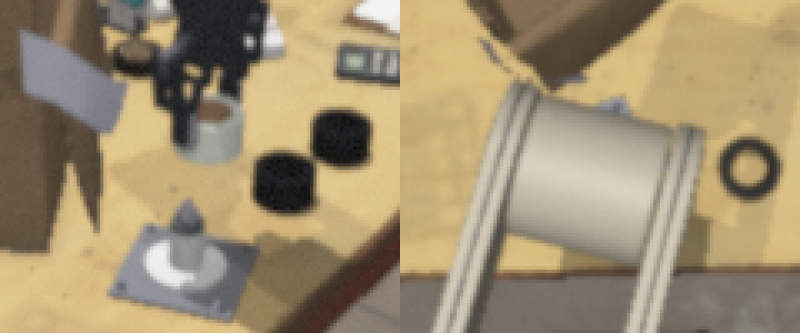

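The roll is held at crop (210,125), upright, with the stud at (187,215). I'll fit the roll and hub cylinders from the same camera to get their relative offset.

```bash
cat >> h.py <<'E'
def cyl(Q,r,g):
    f=lambda p:np.hypot(Q[:,0]-p[0],Q[:,1]-p[1])-r
    return least_squares(f,g,loss="soft_l1",f_scale=1).x.round(1),len(Q)
E
python3 - <<'E'
from h import *
P0,C0=cloud("scene",np.load("scene_im.npy"),np.load("scene_d.npy"))
sets=[(P0,C0)]
for i in range(3): sets.append(cloud("scene"))
for P,C in sets:
    Q,c=near(P,C,(428,-40),22,16,46);a=cyl(Q,15.5,(428,-42))
    Q,c=near(P,C,(428,-40),60,12,52)
    T,_=near(P,C,(428,-41),80,3,9)
    R,c=near(P,C,(430,-68),45,123,150);R=R[c.min(1)>110]
    b=cyl(R,30,(430,-68)) if len(R) else None
    T2,c=near(P,C,(430,-68),45,152,165);
    print("hub",a,"plate",mid(T)[0],"roll",b, R[:,2].min() if len(R) else 0)
    if b is None:
        R,c=near(P,C,(529,-242),45,4,30);print("roll0",cyl(R,30,(529,-242)))
E
```

```text
hub (array([429.9, -42.2]), 79) plate [430.7 -44.6 520. ] roll None 0
roll0 (array([ 530.4, -241.9]), 150)
hub (array([429.8, -41.9]), 85) plate [432.  -40.1 519. ] roll (array([430.4, -68. ]), 135) 123.23136240546135
hub (array([429.7, -42.2]), 85) plate [428.5 -40.4 520. ] roll (array([430.9, -67.1]), 132) 123.07532887460057
hub (array([429.5, -42. ]), 82) plate [426.6 -39.4 529. ] roll (array([430.7, -67.7]), 129) 123.07514917237128
```

Emit:
apply_moves:
  rows:
    - [-1,-15,0,0,0,0]
    - [0,-10.6,0,0,0,0]
    - [0,0,10,0,0,0]
    - [0,0,15,0,0,0]
    - [0,0,15,0,0,0]

```text
time: 7.82
tool_pos: [429.7, -42.5, 86.7]
tcp_rot: [-180.0, 0.1, -0.2]
ft_force: [0.1, -0.1, -0.1]
finger_gap: 58.8
grip_force: 32.8
```

Emit:
apply_moves:
  rows:
    - [0,0,5,0,0,0]
    - [0,0,5,0,0,0]
    - [0,0,3,0,0,0]
    - [0,0,0,0,0,0]
    - [0,0,0,0,0,0]

```text
time: 8.45
tool_pos: [430.5, -42.6, 75.7]
tcp_rot: [180.0, -0.0, -0.2]
ft_force: [0.0, -0.1, -0.8]
finger_gap: 59.2
grip_force: 32.8
```

```bash
python3 - <<'E'
from h import *
for i in range(3):
    P,C=cloud("scene")
    Q,c=near(P,C,(428,-40),22,16,46);a=cyl(Q,15.5,(428,-42))
    R,c=near(P,C,(430,-42),45,75,95);R=R[c.min(1)>110]
    print("hub",a,"roll",cyl(R,30,(430,-42)))
s=sense();print(s["tool_pos"],s["tcp_rot"],s["ft_force"],s["wrist_torque"])
E
```

```text
hub (array([429.6, -41.9]), 84) roll (array([430. , -41.3]), 89)
hub (array([429.5, -42.2]), 83) roll (array([430.1, -41.3]), 87)
hub (array([429.3, -42.4]), 89) roll (array([430. , -41.2]), 89)
[430.38917035 -42.51430784  75.59221296] [ 1.79994240e+02 -3.20719639e-02 -1.68839563e-01] [ 0.03599008  0.25122284 -1.41754625] [ 0.00688585 -0.03860185  0.05558598]
```

Emit:
apply_moves:
  rows:
    - [-0.5,0.7,0,0,0,0]
    - [0,0,6,0,0,0]
    - [0,0,6,0,0,0]
    - [0,0,3,0,0,0]
    - [0,0,3,0,0,0]

```text
time: 9.22
tool_pos: [429.5, -43.1, 56.9]
tcp_rot: [-180.0, 0.0, -0.2]
ft_force: [0.1, 0.1, -0.1]
finger_gap: 58.9
grip_force: 32.8
```

Emit:
apply_moves:
  rows:
    - [0,0,3,0,0,0]
    - [0,0,3,0,0,0]
    - [0,0,3,0,0,0]
    - [0,0,2,0,0,0]
    - [0,0,0,0,0,0]

```text
time: 9.85
tool_pos: [429.5, -43.1, 46.1]
tcp_rot: [-180.0, 0.0, -0.2]
ft_force: [0.3, 0.5, -0.5]
finger_gap: 59.0
grip_force: 32.8
```

Emit:
apply_moves:
  rows:
    - [0,0,6,0,0,0]
    - [0,0,6,0,0,0]
    - [0,0,5,0,0,0]
    - [0,0,4,0,0,0]
    - [0,0,2,0,0,0]

```text
time: 10.48
tool_pos: [429.5, -43.1, 22.9]
tcp_rot: [-180.0, 0.0, -0.2]
ft_force: [0.9, 0.4, -0.6]
finger_gap: 58.9
grip_force: 32.8
```

Emit:
apply_moves:
  rows:
    - [0,0,1,0,0,0]
    - [0,0,1,0,0,0]
    - [0,0,1,0,0,0]
    - [0,0,0,0,0,0]
    - [0,0,0,0,0,0]

```text
time: 11.1
tool_pos: [429.9, -43.2, 21.1]
tcp_rot: [180.0, -0.0, -0.2]
ft_force: [-4.2, 0.4, 8.2]
finger_gap: 58.9
grip_force: 33.4
```

Emit:
apply_moves:
  rows:
    - [0,0,0,0,0,0]
    - [0,0,0,0,0,0]
    - [0,0,0,0,0,0]
    - [0,0,0,0,0,0]
    - [0,0,0,0,0,0]
  fingers: 85

```text
time: 11.72
tool_pos: [429.6, -43.2, 20.3]
tcp_rot: [-180.0, 0.0, -0.2]
ft_force: [0.3, -0.5, 0.6]
finger_gap: 85.1
grip_force: 0.0
```

Emit:
apply_moves:
  rows:
    - [0,0,-6,0,0,0]
    - [0,0,-20,0,0,0]
    - [0,0,-35,0,0,0]
    - [0,0,-40,0,0,0]
    - [0,0,-30,0,0,0]

```text
time: 12.35
tool_pos: [430.2, -43.3, 153.6]
tcp_rot: [180.0, -0.1, -0.2]
ft_force: [0.6, -0.5, -0.1]
finger_gap: 84.8
grip_force: 0.0
```

Emit:
apply_moves:
  rows:
    - [0,-30,0,0,0,0]
    - [0,-45,0,0,0,0]
    - [0,-45,0,0,0,0]
    - [0,-45,0,0,0,0]
    - [0,-45,0,0,0,0]

```text
time: 12.98
tool_pos: [430.3, 168.3, 151.9]
tcp_rot: [-180.0, -0.1, -0.2]
ft_force: [1.2, 0.0, -0.4]
finger_gap: 84.8
grip_force: 0.0
```

```bash
python3 - <<'E'
from h import *
import cv2
s=sense();print(s["tool_pos"],s["tcp_rot"],s["ft_force"],s["finger_gap"])
im,d=eyes.snapshot("scene");P,C=cloud("scene",im,d)
R,c=near(P,C,(430,-42),45,16,46);print("rollfit",cyl(R,30,(430,-42)))
T,c=near(P,C,(430,-42),45,40,54);T=T[c.min(1)>140];print(mid(T))
c=eyes.get_calibration("scene");K=c["intrinsics"]
k=im[210:330,180:340,::-1];cv2.imwrite("pics/s4.png",cv2.resize(k,(640,480),interpolation=3))
Q,c=near(P,C,(509,230),23,10,31);print("cap",cyl(Q,18.5,(509,228)))
P0,C0=cloud("scene",np.load("scene_im.npy"),np.load("scene_d.npy"));Q,c=near(P0,C0,(509,230),23,10,31);print("cap0",cyl(Q,18.5,(509,228)))
E
```

```text
[430.26120568 168.33607292 151.92827719] [-1.79990214e+02 -5.41605244e-02 -1.71455476e-01] [ 1.20541285  0.00314245 -0.40190614] 84.77034166367264
rollfit (array([429.5, -42.3]), 175)
(array([428.2, -40.1, 146. ]), array([422.4, -33.4,  48.1]), array([59.6, 60. , 12.4]))
cap (array([511.9, 229.6]), 87)
cap0 (array([512. , 229.5]), 90)
```

View pics/s4.png

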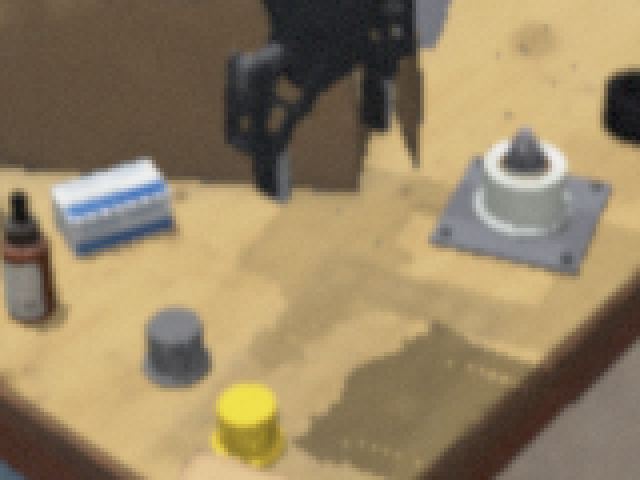

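The roll sits flat on the platter around the hub. The grey cap is at crop (175,345). Going to the cap.

Emit:
apply_moves:
  rows:
    - [10,-20,15,0,0,-0.003]
    - [21.5,-20.5,20,0,0,0]
    - [25,-20,20,0,0,0]
    - [25,0,20,0,0,0]
    - [0,0,15,0,0,0]

```text
time: 13.65
tool_pos: [512.8, 227.3, 60.7]
tcp_rot: [180.0, -0.0, -0.0]
ft_force: [0.5, 1.1, 0.7]
finger_gap: 85.1
grip_force: 0.0
```

Emit:
apply_moves:
  rows:
    - [0,0,15,0,0,0]
    - [0,0,15,0,0,0]
    - [0,0,12,0,0,0]
    - [0,0,7,0,0,0]
    - [0,0,0,0,0,0]

```text
time: 14.28
tool_pos: [511.4, 227.2, 11.8]
tcp_rot: [180.0, 0.0, 0.0]
ft_force: [0.2, -0.7, -0.3]
finger_gap: 85.4
grip_force: 0.0
```

```bash
python3 - <<'E'
from h import *
import cv2
s=sense();print(s["tool_pos"],s["tcp_rot"],s["ft_force"],s["finger_gap"])
im,d=eyes.snapshot("scene");P,C=cloud("scene",im,d)
k=im[240:330,170:290,::-1];cv2.imwrite("pics/s5.png",cv2.resize(k,(640,480),interpolation=3))
Q,c=near(P,C,(509,230),23,10,31);print("cap",cyl(Q,18.5,(509,228)))
E
```

```text
[511.44720866 227.16343382  11.84138406] [1.79984250e+02 4.50735207e-02 2.15015678e-03] [ 0.18157794 -0.73134217 -0.30613834] 85.40336690677259
cap (array([511.8, 229.4]), 86)
```

View pics/s5.png

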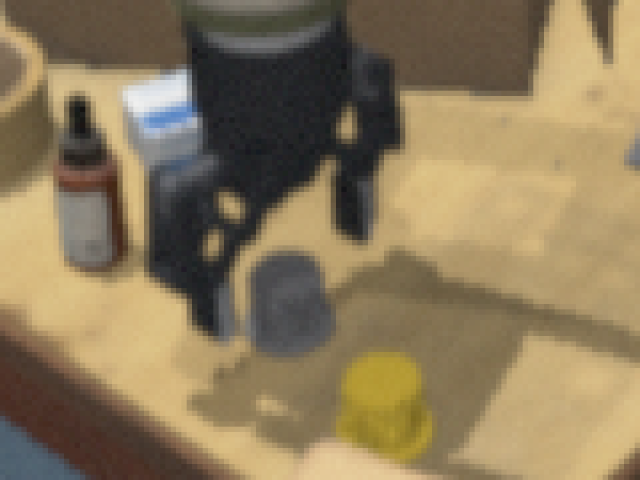

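The fingers straddle the grey cap at (288,300). Lower a little and grip.

Emit:
apply_moves:
  rows:
    - [0,-1,3,0,0,0]
    - [0,0,0,0,0,0]
    - [0,0,0,0,0,0]
    - [0,0,0,0,0,0]
    - [0,0,0,0,0,0]
  fingers: 20
  grip_force: 60

```text
time: 14.95
tool_pos: [512.4, 228.5, 9.9]
tcp_rot: [-180.0, -0.1, -0.0]
ft_force: [-0.6, 0.5, 4.0]
finger_gap: 34.2
grip_force: 60.1
```

Emit:
apply_moves:
  rows:
    - [0,0,0,0,0,0]
    - [0,0,0,0,0,0]
    - [0,0,0,0,0,0]
    - [0,0,0,0,0,0]
    - [0,0,0,0,0,0]

```text
time: 15.58
tool_pos: [512.4, 228.5, 9.9]
tcp_rot: [-180.0, -0.1, -0.0]
ft_force: [0.0, -0.4, 5.9]
finger_gap: 34.5
grip_force: 60.1
```

Emit:
apply_moves:
  rows:
    - [0,0,-10,0,0,0]
    - [0,0,-30,0,0,0]
    - [-10,0,-40,0,0,0]
    - [-30,0,-40,0,0,0]
    - [-41,10,-20,0,0,0]

```text
time: 16.2
tool_pos: [431.4, 218.8, 152.3]
tcp_rot: [-179.9, -0.2, 0.0]
ft_force: [-1.0, -0.8, 0.3]
finger_gap: 34.1
grip_force: 59.8
```

Emit:
apply_moves:
  rows:
    - [0,48,0,0,0,0]
    - [0,48,0,0,0,0]
    - [0,48,0,0,0,0]
    - [0,46,0,0,0,0]
    - [0,40,0,0,0,0]

```text
time: 16.82
tool_pos: [430.4, -13.3, 149.5]
tcp_rot: [180.0, -0.0, -0.0]
ft_force: [1.9, 0.1, -0.5]
finger_gap: 34.5
grip_force: 59.8
```

Emit:
apply_moves:
  rows:
    - [0,0,10,0,0,0]
    - [0,0,10,0,0,0]
    - [0,0,0,0,0,0]
    - [0,0,0,0,0,0]
    - [0,0,0,0,0,0]

```text
time: 17.45
tool_pos: [431.1, -11.2, 129.6]
tcp_rot: [180.0, -0.0, 0.1]
ft_force: [-0.6, 1.1, 0.4]
finger_gap: 34.2
grip_force: 59.9
```

```bash
python3 - <<'E'
from h import *
import cv2
s=sense();print(s["tool_pos"],s["tcp_rot"],s["ft_force"],s["finger_gap"])
for i in range(3):
    im,d=eyes.snapshot("scene");P,C=cloud("scene",im,d)
    Q,c=near(P,C,(430,-20),30,100,180);print(mid(Q))
    for z in range(105,175,5):
        m=abs(Q[:,2]-z)<2.5
        if i==0:print(z,m.sum(),np.round(np.ptp(Q[m],0),0) if m.any() else 0,c[m].mean(0).round() if m.any() else 0)
    R,c=near(P,C,(430,-42),45,16,46);print("rollfit",cyl(R,30,(430,-42)))
k=im[210:300,270:390,::-1];cv2.imwrite("pics/s6.png",cv2.resize(k,(640,480),interpolation=3))
E
```

```text
[431.08536231 -11.16630829 129.60381341] [ 1.79997821e+02 -2.44392327e-02  6.71621820e-02] [-0.63317454  1.08873965  0.38501101] 34.16729864140045
(array([424.7, -18.8, 221. ]), array([422.3, -14. , 149.8]), array([33.7, 57.1, 59.7]))
105 0 0 0
110 0 0 0
115 0 0 0
120 5 [29.  8.  2.] [118. 109.  92.]
125 26 [33. 33.  4.] [97. 93. 88.]
130 16 [13. 23.  5.] [82. 82. 84.]
135 14 [10. 24.  4.] [85. 83. 83.]
140 12 [11. 37.  4.] [86. 83. 82.]
145 17 [17. 49.  4.] [93. 89. 85.]
150 15 [14. 46.  5.] [83. 82. 81.]
155 54 [29. 40.  4.] [74. 74. 75.]
160 11 [21. 39.  5.] [55. 53. 51.]
165 14 [19. 17.  4.] [50. 48. 47.]
170 14 [19.  8.  5.] [52. 51. 51.]
rollfit (array([429.4, -42.3]), 177)
(array([426.5, -20.7, 221. ]), array([422. , -13.8, 149.8]), array([38. , 58. , 59.6]))
rollfit (array([429.5, -42.4]), 177)
(array([425.7, -16.4, 220. ]), array([422.2, -13.7, 150. ]), array([38.7, 52.1, 59.4]))
rollfit (array([429.5, -42.3]), 182)
```

View pics/s6.png

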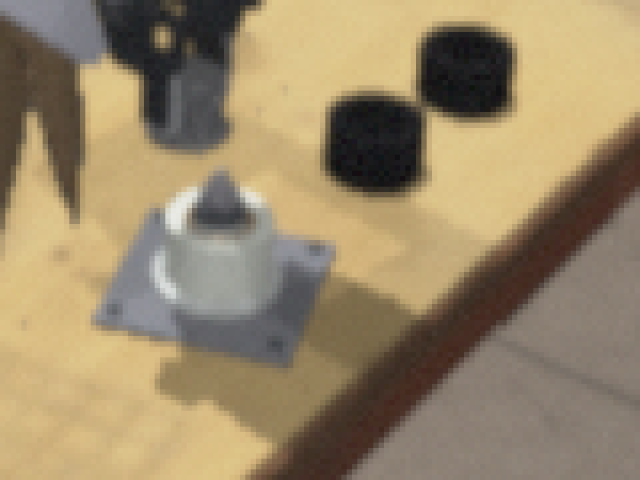

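The cap is held upright at crop (188,110), above and beside the spindle. Fit the flange and body.

```bash
cat > f.py <<'E'
from h import *
import sys
x,y,z=map(float,sys.argv[1:4]) # expected cap xy, rim z
for i in range(3):
    P,C=cloud("scene")
    Q,c=near(P,C,(x,y),30,z-2,z+6);fl=cyl(Q,23,(x,y))
    Q,c=near(P,C,(x,y),21,z+9,z+30);Q=Q[Q[:,0]<x+12]
    b=cyl(Q,18.5,(x,y)); r=np.hypot(Q[:,0]-b[0][0],Q[:,1]-b[0][1])-18.5
    H,_=near(P,C,(429,-42),13,60,min(z-3,79)); st=mid(H) if len(H) else 0
    S,_=near(P,C,(429,-42),13,66,min(z-3,79)); 
    T,_=near(P,C,(x,y),16,z+32,z+38)
    print("flange",fl,"body",b,r.std().round(1),"stud",cyl(S,6,(429,-42)) if len(S)>5 else 0,"top",mid(T)[:2] if len(T) else 0)
s=sense();print(s["tool_pos"],s["ft_force"])
E
python3 f.py 430 -12 121
```

```text
flange (array([432.3, -12.5]), 45) body (array([430.1, -12.3]), 51) 1.2 stud (array([427.8, -39.7]), 26) top (array([426.4, -12.8,  34. ]), array([426.1, -15.1, 155.6]))
flange (array([432.7, -11.5]), 44) body (array([430.4, -12. ]), 48) 1.4 stud (array([428.6, -40.5]), 28) top (array([426.9, -12.9,  37. ]), array([425.5, -14.6, 155.2]))
flange (array([432.5, -12.3]), 46) body (array([430.6, -11.6]), 46) 1.5 stud (array([427.5, -40. ]), 25) top (array([426.8, -12.6,  35. ]), array([425.9, -14.9, 155.4]))
[430.92858009 -11.6985434  129.42871516] [-0.55838635  0.28865024 -0.33325387]
```

Emit:
apply_moves:
  rows:
    - [-1,15,0,0,0,0]
    - [0,15.8,0,0,0,0]
    - [0,0,15,0,0,0]
    - [0,0,15,0,0,0]
    - [0,0,5,0,0,0]

```text
time: 18.38
tool_pos: [428.4, -42.1, 92.1]
tcp_rot: [-180.0, 0.2, -0.0]
ft_force: [-0.2, 0.2, -1.4]
finger_gap: 34.3
grip_force: 59.9
```

Emit:
apply_moves:
  rows:
    - [0,0,0,0,0,0]
    - [0,0,0,0,0,0]
    - [0,0,0,0,0,0]
    - [0,0,0,0,0,0]
    - [0,0,0,0,0,0]

```text
time: 19.0
tool_pos: [430.0, -42.5, 94.5]
tcp_rot: [180.0, -0.0, 0.0]
ft_force: [0.6, 0.7, -1.2]
finger_gap: 34.4
grip_force: 59.9
```

```bash
python3 f.py 430 -42.5 86; python3 - <<'E'
from h import *
import cv2
im,d=eyes.snapshot("scene")
k=im[225:285,280:360,::-1];cv2.imwrite("pics/s7.png",cv2.resize(k,(640,480),interpolation=3))
E
```

```text
flange (array([431.7, -43.2]), 42) body (array([430.3, -43.1]), 44) 1.2 stud (array([427.4, -39.2]), 18) top (array([426.5, -43.8,  33. ]), array([425.6, -45.2, 120.4]))
flange (array([431.7, -43.4]), 41) body (array([430.4, -42.1]), 37) 1.4 stud (array([428. , -41.1]), 17) top (array([425.9, -43.9,  33. ]), array([425.8, -45.9, 120.2]))
flange (array([431.5, -43. ]), 41) body (array([430.3, -42.1]), 41) 1.2 stud (array([428.2, -39.9]), 18) top (array([426.9, -43.7,  37. ]), array([424.9, -45.5, 120.6]))
[429.85825192 -42.52384461  94.3434312 ] [-0.35497818 -0.07679569 -0.45543934]
```

View pics/s7.png

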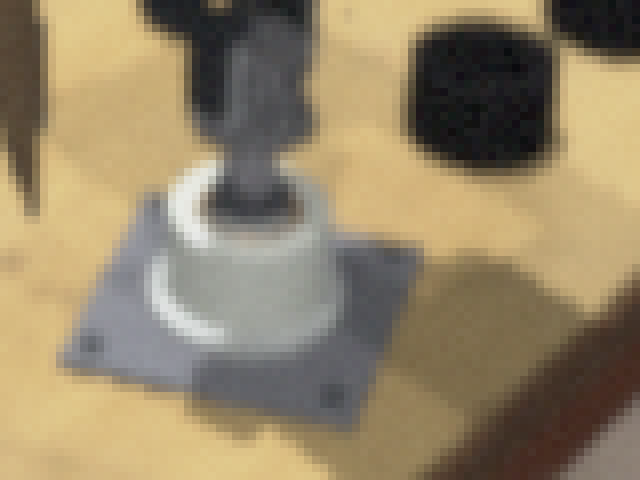

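The cap at (258,100) is right above the stud and aligned to within about 1 mm. A small correction, then down onto the stud.

Emit:
apply_moves:
  rows:
    - [-0.8,-0.3,0,0,0,0]
    - [0,0,4,0,0,0]
    - [0,0,4,0,0,0]
    - [0,0,4,0,0,0]
    - [0,0,2,0,0,0]
  grip_force: 100

```text
time: 19.82
tool_pos: [428.8, -42.1, 79.8]
tcp_rot: [-180.0, 0.0, -0.0]
ft_force: [0.8, 0.2, -0.5]
finger_gap: 33.1
grip_force: 99.3
```

Emit:
apply_moves:
  rows:
    - [0,0,1,0,0,0]
    - [0,0,1,0,0,0]
    - [0,0,1,0,0,0]
    - [0,0,0,0,0,0]
    - [0,0,0,0,0,0]

```text
time: 20.45
tool_pos: [429.2, -42.3, 77.4]
tcp_rot: [180.0, -0.0, -0.0]
ft_force: [0.5, -0.8, -0.8]
finger_gap: 33.5
grip_force: 99.4
```

Emit:
apply_moves:
  rows:
    - [0,0,1,0,0,0]
    - [0,0,1,0,0,0]
    - [0,0,1,0,0,0]
    - [0,0,1,0,0,0]
    - [0,0,0,0,0,0]

```text
time: 21.08
tool_pos: [430.3, -42.6, 74.9]
tcp_rot: [180.0, -0.1, 0.0]
ft_force: [-2.5, -1.5, 12.0]
finger_gap: 33.4
grip_force: 100.7
```

Emit:
apply_moves:
  rows:
    - [0,0,1,0,0,0]
    - [0,0,1,0,0,0]
    - [0,0,1,0,0,0]
    - [0,0,0,0,0,0]
    - [0,0,0,0,0,0]

```text
time: 21.7
tool_pos: [429.3, -42.4, 70.6]
tcp_rot: [180.0, -0.0, -0.0]
ft_force: [0.7, -2.0, 1.2]
finger_gap: 33.4
grip_force: 99.5
```

Clicked. Keep pressing.

Emit:
apply_moves:
  rows:
    - [0,0,1,0,0,0]
    - [0,0,1,0,0,0]
    - [0,0,1,0,0,0]
    - [0,0,1,0,0,0]
    - [0,0,0,0,0,0]

```text
time: 22.32
tool_pos: [429.2, -42.3, 66.1]
tcp_rot: [180.0, -0.0, -0.0]
ft_force: [4.0, -3.0, -6.1]
finger_gap: 33.5
grip_force: 99.8
```

Emit:
apply_moves:
  rows:
    - [0,0,1,0,0,0]
    - [0,0,1,0,0,0]
    - [0,0,0,0,0,0]
    - [0,0,0,0,0,0]
    - [0,0,0,0,0,0]

```text
time: 22.95
tool_pos: [429.3, -42.3, 64.6]
tcp_rot: [180.0, -0.0, 0.0]
ft_force: [0.6, -2.6, 5.1]
finger_gap: 33.1
grip_force: 100.6
```

Emit:
apply_moves:
  rows:
    - [0,0,1,0,0,0]
    - [0,0,1,0,0,0]
    - [0,0,0,0,0,0]
    - [0,0,0,0,0,0]
    - [0,0,0,0,0,0]

```text
time: 23.58
tool_pos: [429.4, -42.3, 63.0]
tcp_rot: [180.0, -0.0, -0.0]
ft_force: [-1.5, -2.4, 10.3]
finger_gap: 33.2
grip_force: 101.1
```

```bash
python3 f.py 430 -42.5 54
```

```text
flange (array([430.6, -43.1]), 39) body (array([429.5, -41.6]), 39) 1.5 stud 0 top (array([424.5, -44.7,  31. ]), array([424.7, -45.5,  89. ]))
flange (array([430.6, -43.4]), 39) body (array([429.5, -41.9]), 35) 1.1 stud 0 top (array([427.5, -43.5,  33. ]), array([424.3, -44.4,  89. ]))
flange (array([431.5, -43.6]), 44) body (array([429.4, -42.2]), 37) 1.4 stud 0 top (array([425.8, -43.8,  32. ]), array([425.7, -46.1,  88.6]))
[429.3571296  -42.2841393   62.95527563] [-1.46069873 -1.80146392 10.43593153]
```

Emit:
apply_moves:
  rows:
    - [0,0,0.3,0,0,0]
    - [0,0,0,0,0,0]
    - [0,0,0,0,0,0]
    - [0,0,0,0,0,0]
    - [0,0,0,0,0,0]

```text
time: 24.35
tool_pos: [429.4, -42.3, 62.7]
tcp_rot: [180.0, -0.0, 0.0]
ft_force: [-2.3, -2.2, 9.7]
finger_gap: 33.5
grip_force: 101.1
```

```bash
python3 - <<'E'
from h import *
P,C=cloud("scene");R,c=near(P,C,(430,-42),45,16,44);print("rollfit",cyl(R,30,(430,-42)))
print(sense()["ft_force"])
from bench import job;print(job.hand_in())
E
```

```text
rollfit (array([429.2, -42.4]), 153)
[-2.23952052 -1.94990448 11.06817582]
the job is handed in; nothing more can be done
None
```

The label roll lies flat on the platter, and the cap has clicked past the catches and is still held down at about 10 N (washer squeezed roughly 3 mm by that force); I handed the job in at about 24 s, and no verdict was returned.

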